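# Change over the beakers on the lab stirrer and cover the fresh one

## Task

Swap the two open steel beakers: the one on the white stirrer must end upright in the middle of the cork pad, and the one on the pad upright in the middle of the stirrer's plate. Put the cover that fits onto the beaker that is now on the stirrer, seated on its rim all round and level. Never tip the beakers, lower things instead of dropping them, and leave the other cover and everything else on the bench where it stands.

Things in the scene. Friction and masses are not known exactly. Their poses are not given: they have to be found in the camera images.
- wide_beaker: The wide beaker: open straight-sided steel cylinder, 68 mm outer diameter, 85 mm tall, wall 4 mm (bore 60 mm), about 0.26 kg. Origin: centre of its underside; z up along its axis. It starts on the stirrer or on the cork pad.
- tall_beaker: The tall narrow beaker: open straight-sided steel cylinder, 50 mm outer diameter, 115 mm tall, wall 4 mm (bore 42 mm), about 0.22 kg. Origin: centre of its underside; z up along its axis. It starts on the other of the two places.
- wide_beaker_rim (a point): centre of the mouth of the wide beaker, level with its rim (85 mm above its underside); z along its axis
- tall_beaker_rim (a point): centre of the mouth of the tall beaker, level with its rim (115 mm above its underside); z along its axis
- large_cover: The large cover, fits the wide beaker: steel disc 78 mm in diameter and 4 mm thick (8 to 12 mm above the origin), under it a locating boss 54 mm in diameter and 8 mm deep which enters the mouth, on top an upright black knob 22 mm in diameter and 34 mm tall (12 to 46 mm above the origin). Lies on the bench on its boss, knob up. Origin: centre of the underside of the boss; z up through the knob.
- large_cover_seat (a point): centre of the underside of the large cover's disc, 8 mm above the cover's origin: it lies at the centre of the beaker's mouth, level with the rim, when the cover is seated; z up through the knob
- small_cover: The small cover, fits the tall beaker: steel disc 60 mm in diameter and 4 mm thick (8 to 12 mm above the origin), under it a locating boss 36 mm in diameter and 8 mm deep which enters the mouth, on top an upright black knob 22 mm in diameter and 34 mm tall (12 to 46 mm above the origin). Lies on the bench on its boss, knob up. Origin: centre of the underside of the boss; z up through the knob.
- small_cover_seat (a point): centre of the underside of the small cover's disc, 8 mm above the cover's origin: it lies at the centre of the beaker's mouth, level with the rim, when the cover is seated; z up through the knob
- stirrer: The stirrer: flat white bench unit, body 130 x 130 mm with a round steel plate 120 mm in diameter on top, and a control strip 35 mm deep and 16 mm high along its -x side. Fixed to the bench. Origin: underside, below the centre of the plate; its top is 22 mm higher.
- stirrer_top (a point): centre of the top of the stirrer's round plate
- pad: The pad: square cork pad, 130 x 130 x 22 mm, fixed to the bench. Origin: centre of its underside.
- pad_top (a point): centre of the top of the cork pad
- flask: Bystander: a conical glass laboratory flask, 78 mm across its foot, 104 mm tall. Origin: centre of its underside.
- jar: Bystander: a white plastic jar, 64 mm across, 85 mm tall. Origin: centre of its underside.
- white_bottle: Bystander: a white plastic bottle, 68 mm across, 130 mm tall, behind the stirrer or the pad. Origin: centre of its underside.
- amber_bottle: Bystander: a brown glass bottle, 64 mm across, 130 mm tall, behind the stirrer or the pad. Origin: centre of its underside.
- spatula: Bystander: a steel spatula 160 mm long, about 20 mm high at most, lying at the front of the bench along its x axis. Origin: at its middle, on the bench.
- carton: Bystander: closed cardboard carton 200 (x) x 150 (y) x 120 mm, fixed on the left of the bench. Origin: centre of its underside.
- tray: Bystander: grey plastic tray 260 (x) x 180 (y) x 50 mm with two glass flasks 104 mm tall in it, fixed on the right of the bench. Origin: centre of its underside.
There are look-alikes about, which are no part of the job. Leave any green, red or yellow look-alike of the small_cover alone.

How it is judged:
At the end, for the whole second after the job is handed in: The beakers have changed places, each at rest, upright (3 degrees), within 25 mm of the middle of stirrer plate or pad. The fitting cover is on the beaker on the stirrer, centred within 6 mm, disc within 3 mm of the rim, level within 3 degrees. The other cover is within 30 mm of its start (((horizontal distance between wide_beaker and stirrer_top below 0.025 m and z of wide_beaker in the frame of stirrer_top between -0.004 and 0.004 m and angle between each of wide_beaker, tall_beaker, large_cover's own z axis and vertical below 0.05 rad and distance of each of wide_beaker, tall_beaker from where it was at the start of the episode above 0.1 m and linear speed of each of wide_beaker, tall_beaker, large_cover below 0.02 m/s and horizontal distance between tall_beaker and pad_top below 0.025 m and z of tall_beaker in the frame of pad_top between -0.004 and 0.004 m and horizontal distance between large_cover_seat and wide_beaker_rim below 0.006 m and z of large_cover_seat in the frame of wide_beaker_rim between -0.003 and 0.003 m and distance of small_cover from where it was at the start of the episode below 0.03 m) or (horizontal distance between tall_beaker and stirrer_top below 0.025 m and z of tall_beaker in the frame of stirrer_top between -0.004 and 0.004 m and angle between each of tall_beaker, wide_beaker, small_cover's own z axis and vertical below 0.05 rad and distance of each of tall_beaker, wide_beaker from where it was at the start of the episode above 0.1 m and linear speed of each of tall_beaker, wide_beaker, small_cover below 0.02 m/s and horizontal distance between wide_beaker and pad_top below 0.025 m and z of wide_beaker in the frame of pad_top between -0.004 and 0.004 m and horizontal distance between small_cover_seat and tall_beaker_rim below 0.006 m and z of small_cover_seat in the frame of tall_beaker_rim between -0.003 and 0.003 m and distance of large_cover from where it was at the start of the episode below 0.03 m))); the robot touches nothing.
It fails at once if a bystander (flask, jar, bottle or spatula) is pushed more than 30 mm or knocked over (distance of any of flask, jar, white_bottle, amber_bottle, spatula from where it was at the start of the episode above 0.03 m or angle between any of flask, jar, white_bottle, amber_bottle's own z axis and vertical above 0.3 rad).
It fails at once if a beaker is tipped by more than about 30 degrees (angle between any of wide_beaker, tall_beaker's own z axis and vertical above 0.52 rad).
It fails at once if a beaker or cover is dropped: it moves faster than 0.6 m/s without being held by the fingers (a fall of about 20 mm) ((linear speed of wide_beaker above 0.6 m/s and contact force between wide_beaker and the fingers below 0.05 N) or (linear speed of tall_beaker above 0.6 m/s and contact force between tall_beaker and the fingers below 0.05 N) or (linear speed of large_cover above 0.6 m/s and contact force between large_cover and the fingers below 0.05 N) or (linear speed of small_cover above 0.6 m/s and contact force between small_cover and the fingers below 0.05 N)).
It also fails if it takes over 72 s, if anything falls off the work surface, if the arm or the gripper's body presses on something with over 40 N, if the wrist force passes 120 N, or if a joint passes its speed limit or range.

## Robot

A 7-joint arm with a two-finger parallel gripper is mounted at the origin on the work surface. World frame = base frame: x ahead of the robot, y to its left, z up, the work surface at z = 0. Lengths are in m, angles in rad, forces in N, time in s.
With the tool pointing down it reaches from about 0.4 to 0.9 m from the base axis. Payload 5.5 kg.
Tool frame: the origin (TCP) lies at the very end of the fingers, on their centre line; the grasp point (between the pads) lies 19 mm behind it; z points along the fingers, y is the line along which they close (so a half turn about z gives the same grasp; the last joint's range is limited). The gripper opens to 85 mm and grips with 20 to 120 N. Pads are 22 mm wide; open, the fingers measure 114 mm over their backs; the gripper's body (76 mm by 85 mm) begins 54 mm behind the grasp point. The pads swing forward as they close: fully open they stand 13 mm farther back than shut.
Start: joints at [-0.924, 0.501, -0.427, 1.55, 0.221, 1.138, -0.21], TCP at [0.243, 0.603, 0.231] pointing down, gripper open.
Joint ranges: [-2.88, 2.88], [-0.31, 2.03], [-1.54, 1.56], [0.2, 2.42], [-1.41, 4.55], [0.19, 2.02], [-2.57, 2.57]. Speed limits (rad/s): [2.57, 2.57, 3.14, 3.14, 3.14, 3.14, 3.14].

## Interface

Orientations are given as a rotation vector (axis times angle).
In Python, from rig import env, read_camera, camera_info gives the robot as it stands.
- The arm moves only by the tool play_rows, never from a script. Its argument "steps" is a list of rows, each an object with "delta_pos": the shift along the tool's x, y, z in units of 0.04 m (1.0 is 0.04 m), a list of three; "angular": the turn, a rotation vector about the tool's x, y, z in units of 5 degrees (1.0 is 5 degrees), a list of three; "fingers": the finger opening in mm, from 0 to 85.4. In form: [{"delta_pos": [dx, dy, dz], "angular": [ax, ay, az], "fingers": fingers}, ...]. A call has 1 to 10 rows; each row shifts and turns the commanded pose from where the row before left it, along the tool's axes as they then stand; what a row does not reach is not made up. A row lasts 1/10 s, in which the tool goes at most 50 mm and 8.59 degrees, less where a joint would pass 70% of its speed; a pose out of reach is approached as far as the arm can. A call with a number of a shift or a turn outside -1 to 1 is refused whole. A call with a gripper value outside its range is refused whole. The fingers move at their own pace and stop on an object; "squeeze" is the grip in N (left out, the last holds). Time passes only in rows, so rows that do not move let the fingers close. It gives the time, the measured TCP pose, the force, the opening and the grip force at its end, in the units of the state.
- env.get_obs(): the state, without advancing time (a new reading comes with each control period).
- read_camera(name): name is "scene" or "top" or "wrist"; returns (picture, depth): 400x640x3 uint8, blue, green, red; 400x640 float32, m along the optical axis (not along the pixel's ray), 0 where there is no reading.
- camera_info(name): a dict with "camera_matrix" (3x3 intrinsics, pixels), "view" (4x4, takes a point from world to camera coordinates); the wrist camera has in their place "tool_from_camera" (4x4, takes a point from camera to tool coordinates, whose origin is the TCP and whose axes are the flange's). Camera axes: x right, y down, z forward; pixel columns grow to the right and rows downward; lengths in m; the calibration is good to about 2 mm. A picture is of the moment at which its call begins: read the wrist's pose just before it. camera_info takes no time and is no camera call.
- env.sign_off(): hands the job in; it is judged then, once.
The state is a dict: "t": time; "joint_pos": joint angles; "dq": joint speeds; "tau": joint torques, N m; "position": TCP position; "eef_rot": TCP orientation; "wrist_force": force on the tool from outside, world axes, zero at the start; "moment": the same for the moment, N m; "gripper_width": opening from 0.0 (shut) to 1.0 (fully open); "finger_force": force on a finger pad.
Only numpy, scipy, OpenCV 4.12 (cv2) and the standard library are available. Lean on these libraries where they do the work, as an engineer would, in place of code of your own. Each camera call takes 0.05 s, during which the arm holds its last target. There are 200 camera calls.

## Working session

There is one attempt and no reset: what is moved stays moved. The work goes in short steps, Python scripts to look and compute and a tool call to move; the robot and the scene stay as the last step left them, time stands still between calls to the robot, and variables do not carry over. Pictures are saved under pics/ and viewed, at most 10 in all, crops included, and the job is handed in when it is done.

Besides the shell and the picture viewer there is one more tool, called after ">>>" by a JSON object that holds its "name" and its "arguments", one argument or row to a line. play_rows: Moves the arm, as the interface text tells. Shifts and turns lie within -1 to 1; 1 stands for 0.04 m of shift or 5 degrees of turn. Its arguments: {"type":"object","properties":{"steps":{"type":"array","items":{"type":"object","properties":{"delta_pos":{"type":"array","items":{"type":"number","minimum":-1,"maximum":1}},"angular":{"type":"array","items":{"type":"number","minimum":-1,"maximum":1}},"fingers":{"type":"number"}}}},"squeeze":{"type":"number"}},"required":["steps"]}

```bash
mkdir -p pics; cat > h.py <<'E'
import numpy as np, cv2
from rig import env, read_camera, camera_info
from scipy.spatial.transform import Rotation as R
def pts(name, d, T=None):
    c=camera_info(name); K=np.array(c["camera_matrix"])
    v,u=np.mgrid[0:400,0:640]
    P=np.stack([(u-K[0,2])/K[0,0]*d,(v-K[1,2])/K[1,1]*d,d,np.ones_like(d)],-1)
    if name=="wrist":
        M=T@np.array(c["tool_from_camera"])
    else: M=np.linalg.inv(np.array(c["view"]))
    return (P@M.T)[...,:3]
def tcp():
    o=env.get_obs(); T=np.eye(4); T[:3,:3]=R.from_rotvec(o["eef_rot"]).as_matrix(); T[:3,3]=o["position"]; return T
E
python3 - <<'E'
from h import *
o=env.get_obs(); print(o); print(tcp().round(3))
for n in ("top","scene"):
    p,d=read_camera(n); cv2.imwrite(f"pics/{n}.png",p); np.save(f"{n}_d.npy",d); np.save(f"{n}_p.npy",pts(n,d)); 
    c=camera_info(n); print(np.array(c["camera_matrix"]).round(1), np.linalg.inv(np.array(c["view"])).round(3))
print(np.array(camera_info("wrist")["tool_from_camera"]).round(3))
E
```

```text
{'t': 0.0, 'joint_pos': array([-0.92380748,  0.50186216, -0.42681841,  1.5514389 ,  0.22079415,
        1.13832705, -0.21030437]), 'dq': array([-0.00133432, -0.00081062, -0.00169926, -0.00081829, -0.00031125,
        0.00061501, -0.00029754]), 'tau': array([ 2.95360860e-05, -5.69522703e+01, -5.81655979e+00, -2.80948126e+01,
        1.05139180e-02,  1.16769751e-02,  2.49588442e-05]), 'position': array([0.24314704, 0.60205559, 0.23025742]), 'eef_rot': array([-5.98965942e-01, -3.08349740e+00,  3.01897419e-03]), 'wrist_force': array([-0.34988576, -0.08734103,  0.13958111]), 'moment': array([-0.02925985, -0.04117828,  0.00442909]), 'finger_force': 0.0, 'gripper_width': 1.0014829687166844}
[[-0.927  0.374 -0.001  0.243]
 [ 0.374  0.927 -0.002  0.602]
 [ 0.    -0.002 -1.     0.23 ]
 [ 0.     0.     0.     1.   ]]
[[445.8   0.  321.2]
 [  0.  445.8 199.6]
 [  0.    0.    1. ]] [[ 1.500e-02 -9.870e-01  1.620e-01  2.750e-01]
 [-1.000e+00 -1.500e-02 -1.000e-03 -1.800e-02]
 [ 4.000e-03 -1.620e-01 -9.870e-01  1.879e+00]
 [ 0.000e+00  0.000e+00  0.000e+00  1.000e+00]]
[[462.3   0.  322.1]
 [  0.  462.3 198.8]
 [  0.    0.    1. ]] [[-0.517  0.737 -0.435  1.201]
 [ 0.856  0.45  -0.255  0.354]
 [ 0.008 -0.504 -0.864  1.36 ]
 [ 0.     0.     0.     1.   ]]
[[-0.    -0.955 -0.296  0.075]
 [ 1.     0.    -0.001  0.   ]
 [ 0.001 -0.296  0.955 -0.141]
 [ 0.     0.     0.     1.   ]]
```

View pics/top.png

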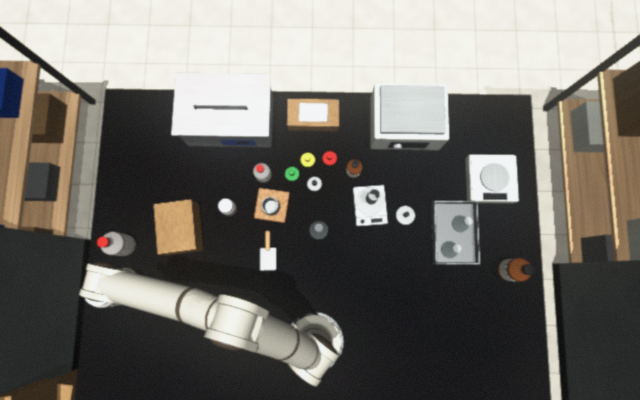

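View pics/scene.png

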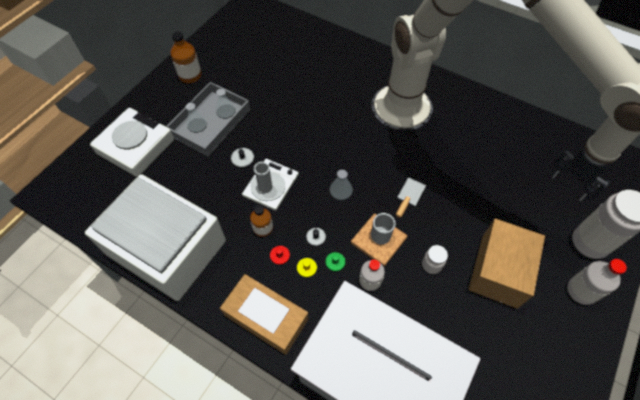

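The top view shows the wide beaker on the pad (271,206) and the tall one on the stirrer (372,197). The flask is at (318,230), the jar at (226,207), the bottles at (262,172) and (354,168), and the spatula near (268,250). Steel cover candidates are (314,183) and (405,214). The green (291,174), yellow (307,159) and red (330,158) discs are look-alikes. I'll measure the disc diameters and view an enlarged crop.

```bash
cat > m.py <<'E'
from h import *
P=np.load("top_p.npy"); p=cv2.imread("pics/top.png")
def rep(n,u0,u1,v0,v1,zlo,zhi):
    q=P[v0:v1,u0:u1].reshape(-1,3); q=q[(q[:,2]>zlo)&(q[:,2]<zhi)]
    if len(q)<5: print(n,len(q)); return
    print(n,len(q),"mid",((q.max(0)+q.min(0))/2).round(3),"ext",np.ptp(q,0).round(3),"mean",q.mean(0).round(3),"zmax",q[:,2].max().round(3))
rep("coverA",303,326,173,193,.005,.03); rep("Aknob",303,326,173,193,.035,.06)
rep("coverB",393,418,203,225,.005,.03); rep("Bknob",393,418,203,225,.035,.06)
rep("wide rim",255,290,190,220,.085,.13); rep("pad",250,292,186,224,.012,.03)
rep("tall rim",355,390,180,215,.115,.16); rep("stir",350,390,183,228,.018,.03);rep("strip",350,390,183,228,.012,.03)
rep("flask",305,332,217,240,.03,.13); rep("jar",215,238,196,218,.05,.12)
rep("wb",250,272,160,182,.06,.16); rep("ab",344,364,158,180,.06,.16); rep("spat",258,280,228,274,.003,.04)
rep("green",282,301,165,182,.005,.06)
rep("tray",430,485,198,268,.03,.13);rep("carton",150,205,195,258,.05,.2)
a=cv2.resize(p[145:260,245:425],None,fx=4.4,fy=4.4,interpolation=cv2.INTER_CUBIC); cv2.imwrite("pics/crop1.png",a)
E
python3 m.py
```

```text
coverA 152 mid [0.657 0.011 0.017] ext [0.085 0.094 0.023] mean [0.653 0.01  0.011] zmax 0.028
Aknob 21 mid [0.652 0.011 0.046] ext [0.019 0.017 0.019] mean [0.652 0.01  0.045] zmax 0.055
coverB 256 mid [ 0.529 -0.378  0.017] ext [0.091 0.098 0.024] mean [ 0.525 -0.378  0.012] zmax 0.029
Bknob 22 mid [ 0.522 -0.378  0.047] ext [0.018 0.018 0.018] mean [ 0.522 -0.377  0.046] zmax 0.056
wide rim 75 mid [0.545 0.186 0.102] ext [0.068 0.065 0.033] mean [0.544 0.187 0.102] zmax 0.118
pad 739 mid [0.554 0.197 0.021] ext [0.151 0.161 0.018] mean [0.556 0.186 0.022] zmax 0.03
tall rim 62 mid [ 0.589 -0.23   0.129] ext [0.049 0.048 0.028] mean [ 0.588 -0.231  0.131] zmax 0.143
stir 560 mid [ 0.562 -0.227  0.024] ext [0.164 0.135 0.012] mean [ 0.565 -0.223  0.023] zmax 0.03
strip 888 mid [ 0.563 -0.229  0.021] ext [0.173 0.14  0.018] mean [ 0.557 -0.226  0.02 ] zmax 0.03
flask 174 mid [ 0.455 -0.011  0.072] ext [0.059 0.062 0.083] mean [ 0.452 -0.011  0.065] zmax 0.113
jar 194 mid [0.543 0.368 0.072] ext [0.06  0.057 0.044] mean [0.539 0.366 0.079] zmax 0.094
wb 220 mid [0.689 0.227 0.099] ext [0.068 0.064 0.078] mean [0.683 0.225 0.098] zmax 0.138
ab 196 mid [ 0.712 -0.157  0.101] ext [0.065 0.063 0.078] mean [ 0.706 -0.154  0.098] zmax 0.14
spat 373 mid [0.365 0.196 0.016] ext [0.188 0.092 0.027] mean [0.364 0.197 0.009] zmax 0.03
green 172 mid [0.697 0.111 0.032] ext [0.072 0.078 0.054] mean [0.694 0.105 0.016] zmax 0.059
tray 873 mid [ 0.458 -0.593  0.074] ext [0.273 0.211 0.088] mean [ 0.456 -0.587  0.056] zmax 0.118
carton 2172 mid [0.45  0.557 0.092] ext [0.219 0.178 0.084] mean [0.448 0.551 0.115] zmax 0.134
```

View pics/crop1.png

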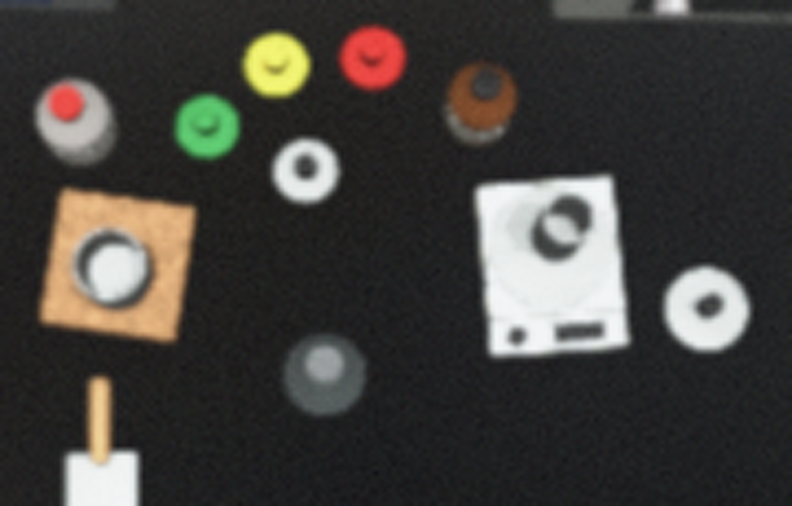

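The large cover is the steel disc at crop (707,308), top picture (405,214). It is about 19 px (≈80 mm) wide and sits to the right of the stirrer. The other steel disc, at (314,183), is about 15 px (≈60 mm), so that is the small cover. The coloured ones stay where they are.
Plan: wide beaker to a temporary bench spot, tall beaker to the pad, wide beaker to the stirrer, then the large cover.

```bash
cat >> h.py <<'E'
def ray(name,u,v,z,T=None):
    c=camera_info(name); K=np.array(c["camera_matrix"])
    M=T@np.array(c["tool_from_camera"]) if name=="wrist" else np.linalg.inv(np.array(c["view"]))
    d=M[:3,:3]@np.array([(u-K[0,2])/K[0,0],(v-K[1,2])/K[1,1],1]); o=M[:3,3]
    return o+d*(z-o[2])/d[2]
E
python3 - <<'E'
from h import *
f=lambda x,y,z:ray("top",(x+.5)/4.4-.5+245,(y+.5)/4.4-.5+145,z).round(4)
print("pad",f(119,264,.022),"stir",f(549.8,248.2,.022), "covB",f(706,309,.012))
for c in [(63,188),(197,207),(475,187),(612,177),(629,345),(490,355)]: print(f(*c,.02))
E
```

```text
pad [0.5561 0.1878 0.022 ] stir [ 0.5778 -0.2249  0.022 ] covB [ 0.5226 -0.3759  0.012 ]
[0.6296 0.2444 0.02  ]
[0.613  0.1147 0.02  ]
[ 0.6369 -0.153   0.02  ]
[ 0.6488 -0.2854  0.02  ]
[ 0.4858 -0.3004  0.02  ]
[ 0.4742 -0.1679  0.02  ]
```

>>> {"name": "play_rows", "arguments": {
  "steps": [
    {"delta_pos":[-0.5,-0.5,-0.5],"angular":[0,0,-0.5],"fingers":85},
    {"delta_pos":[-0.9,-0.5,0],"angular":[0,0,-1],"fingers":85},
    {"delta_pos":[-0.9,-0.6,0],"angular":[0,0,-1],"fingers":85},
    {"delta_pos":[-0.9,-0.7,0],"angular":[0,0,-1],"fingers":85},
    {"delta_pos":[-0.9,-0.8,0],"angular":[0,0,-0.9],"fingers":85},
    {"delta_pos":[-0.6,-1,0],"fingers":85},
    {"delta_pos":[0,-1,0],"fingers":85},
    {"delta_pos":[0,0,0],"fingers":85}
  ]
}}

```text
$.steps[5]: bad value
```

>>> {"name": "play_rows", "arguments": {
  "steps": [
    {"delta_pos":[-0.5,-0.5,-0.5],"angular":[0,0,-0.5],"fingers":85},
    {"delta_pos":[-0.9,-0.5,0],"angular":[0,0,-1],"fingers":85},
    {"delta_pos":[-0.9,-0.6,0],"angular":[0,0,-1],"fingers":85},
    {"delta_pos":[-0.9,-0.7,0],"angular":[0,0,-1],"fingers":85},
    {"delta_pos":[-0.9,-0.8,0],"angular":[0,0,-0.9],"fingers":85},
    {"delta_pos":[-0.6,-1,0],"angular":[0,0,0],"fingers":85},
    {"delta_pos":[0,-1,0],"angular":[0,0,0],"fingers":85},
    {"delta_pos":[0,0,0],"angular":[0,0,0],"fingers":85}
  ]
}}

```text
t: 0.9
position: [0.4008, 0.3583, 0.2502]
eef_rot: [-0.013, -3.141, 0.008]
wrist_force: [0.1, 0.8, 0.6]
gripper_width: 0.998
finger_force: 0.0
```

>>> {"name": "play_rows", "arguments": {
  "steps": [
    {"delta_pos":[-0.9,-1,0],"angular":[0,0,0],"fingers":85},
    {"delta_pos":[-0.9,-1,0],"angular":[0,0,0],"fingers":85},
    {"delta_pos":[-0.9,-1,0],"angular":[0,0,0],"fingers":85},
    {"delta_pos":[-0.88,-1,0],"angular":[0,0,0],"fingers":85},
    {"delta_pos":[0,-0.28,0.5],"angular":[0,0,0],"fingers":85},
    {"delta_pos":[0,0,0],"angular":[0,0,0],"fingers":85},
    {"delta_pos":[0,0,0],"angular":[0,0,0],"fingers":85}
  ]
}}

```text
t: 1.6
position: [0.531, 0.2065, 0.2309]
eef_rot: [0.002, -3.14, -0.001]
wrist_force: [0.3, 0.4, 0.4]
gripper_width: 0.999
finger_force: 0.0
```

```bash
cat >> h.py <<'E'
def look(name,cx,cy,zlo,zhi,r=.06):
    T=tcp(); p,d=read_camera("wrist"); cv2.imwrite(f"pics/{name}.png",p)
    P=pts("wrist",d,T); q=P[(d>0)&(P[...,2]>zlo)&(P[...,2]<zhi)&(np.hypot(P[...,0]-cx,P[...,1]-cy)<r)]
    print(name,"tcp",T[:3,3].round(4),"n",len(q))
    if len(q)>5:
        m=np.c_[2*q[:,:2],np.ones(len(q))]
        s=np.linalg.lstsq(m,(q[:,:2]**2).sum(1),rcond=None)[0]
        print(" mid",((q.max(0)+q.min(0))/2).round(4),"ext",np.ptp(q,0).round(4),"mean",q.mean(0).round(4),"med z",np.median(q[:,2]).round(4))
    return P,d,T,p
E
python3 - <<'E'
from h import *
P,d,T,p=look("w1",.544,.187,.1,.114)
E
```

```text
w1 tcp [0.531  0.2065 0.2309] n 1327
 mid [0.5448 0.1877 0.1037] ext [0.0676 0.0666 0.0074] mean [0.5444 0.1878 0.1048] med z 0.1052
```

View pics/w1.png

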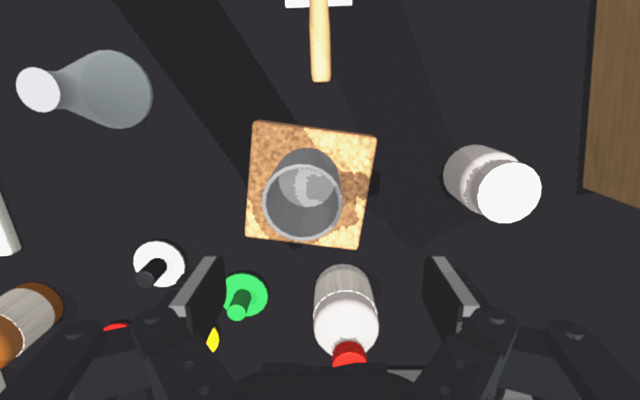

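The wrist view shows the wide beaker's rim centred at (302,203), between the fingers once shifted. Aligning and descending now.

>>> {"name": "play_rows", "arguments": {
  "steps": [
    {"delta_pos":[-0.34,-0.47,0],"angular":[0,0,0],"fingers":85},
    {"delta_pos":[0,0,0.6],"angular":[0,0,0],"fingers":85},
    {"delta_pos":[0,0,0.9],"angular":[0,0,0],"fingers":85},
    {"delta_pos":[0,0,0.5],"angular":[0,0,0],"fingers":85},
    {"delta_pos":[0,0,0],"angular":[0,0,0],"fingers":85},
    {"delta_pos":[0,0,0],"angular":[0,0,0],"fingers":85}
  ]
}}

```text
t: 2.25
position: [0.5457, 0.1885, 0.1523]
eef_rot: [-0.005, 3.141, 0.002]
wrist_force: [-0.1, -0.8, 0.5]
gripper_width: 0.993
finger_force: 0.0
```

>>> {"name": "play_rows", "arguments": {
  "steps": [
    {"delta_pos":[0,0,0.6],"angular":[0,0,0],"fingers":85},
    {"delta_pos":[0,0,0.9],"angular":[0,0,0],"fingers":85},
    {"delta_pos":[0,0,0.7],"angular":[0,0,0],"fingers":85},
    {"delta_pos":[0,0,0],"angular":[0,0,0],"fingers":85},
    {"delta_pos":[0,0,0],"angular":[0,0,0],"fingers":50},
    {"delta_pos":[0,0,0],"angular":[0,0,0],"fingers":50},
    {"delta_pos":[0,0,0],"angular":[0,0,0],"fingers":50},
    {"delta_pos":[0,0,0],"angular":[0,0,0],"fingers":50},
    {"delta_pos":[0,0,0],"angular":[0,0,0],"fingers":50}
  ],
  "squeeze": 40
}}

```text
t: 3.15
position: [0.5477, 0.1876, 0.0659]
eef_rot: [-0.001, 3.137, 0.003]
wrist_force: [-1.1, 0.8, 7.1]
gripper_width: 0.799
finger_force: 46.4
```

>>> {"name": "play_rows", "arguments": {
  "steps": [
    {"delta_pos":[0,0,-0.4],"angular":[0,0,0],"fingers":50},
    {"delta_pos":[0,0,-0.7],"angular":[0,0,0],"fingers":50},
    {"delta_pos":[0,-0.4,-0.3],"angular":[0,0,0],"fingers":50},
    {"delta_pos":[-0.1,-0.8,0],"angular":[0,0,0],"fingers":50},
    {"delta_pos":[-0.1,-1,0],"angular":[0,0,0],"fingers":50},
    {"delta_pos":[0,-1,0],"angular":[0,0,0],"fingers":50},
    {"delta_pos":[0,-1,0],"angular":[0,0,0],"fingers":50},
    {"delta_pos":[0,-0.9,0],"angular":[0,0,0],"fingers":50},
    {"delta_pos":[0,-0.4,0],"angular":[0,0,0],"fingers":50},
    {"delta_pos":[0,0,0],"angular":[0,0,0],"fingers":50}
  ],
  "squeeze": 40
}}

```text
t: 4.15
position: [0.5535, -0.0383, 0.1201]
eef_rot: [-0.01, -3.142, 0.003]
wrist_force: [-0.3, 0.6, -2.5]
gripper_width: 0.801
finger_force: 46.5
```

>>> {"name": "play_rows", "arguments": {
  "steps": [
    {"delta_pos":[0,0,0.4],"angular":[0,0,0],"fingers":50},
    {"delta_pos":[0,0,0.7],"angular":[0,0,0],"fingers":50},
    {"delta_pos":[0,0,0.5],"angular":[0,0,0],"fingers":50},
    {"delta_pos":[0,0,0.15],"angular":[0,0,0],"fingers":50},
    {"delta_pos":[0,0,0],"angular":[0,0,0],"fingers":50},
    {"delta_pos":[0,0,0],"angular":[0,0,0],"fingers":50}
  ]
}}

```text
t: 4.75
position: [0.5547, -0.0329, 0.0504]
eef_rot: [-0.002, 3.14, 0.0]
wrist_force: [0.4, 0.9, -2.7]
gripper_width: 0.798
finger_force: 46.5
```

>>> {"name": "play_rows", "arguments": {
  "steps": [
    {"delta_pos":[0,0,0.08],"angular":[0,0,0],"fingers":50},
    {"delta_pos":[0,0,0.06],"angular":[0,0,0],"fingers":50},
    {"delta_pos":[0,0,0],"angular":[0,0,0],"fingers":50},
    {"delta_pos":[0,0,0],"angular":[0,0,0],"fingers":50}
  ]
}}

```text
t: 5.15
position: [0.554, -0.0337, 0.0439]
eef_rot: [-0.0, 3.141, -0.0]
wrist_force: [-0.8, 0.7, -1.9]
gripper_width: 0.803
finger_force: 46.5
```

>>> {"name": "play_rows", "arguments": {
  "steps": [
    {"delta_pos":[0,0,0.025],"angular":[0,0,0],"fingers":50},
    {"delta_pos":[0,0,0],"angular":[0,0,0],"fingers":74},
    {"delta_pos":[0,0,0],"angular":[0,0,0],"fingers":85},
    {"delta_pos":[0,0,0],"angular":[0,0,0],"fingers":85},
    {"delta_pos":[0,0,0],"angular":[0,0,0],"fingers":85},
    {"delta_pos":[0,0,-0.4],"angular":[0,0,0],"fingers":85},
    {"delta_pos":[0,0,-0.8],"angular":[0,0,0],"fingers":85},
    {"delta_pos":[0,0,-1],"angular":[0,0,0],"fingers":85},
    {"delta_pos":[0,0,-1],"angular":[0,0,0],"fingers":85},
    {"delta_pos":[0,-0.4,-1],"angular":[0,0,0],"fingers":85}
  ]
}}

```text
t: 6.15
position: [0.5537, -0.047, 0.2123]
eef_rot: [0.007, -3.142, -0.003]
wrist_force: [0.9, 0.1, 0.0]
gripper_width: 0.993
finger_force: 0.0
```

>>> {"name": "play_rows", "arguments": {
  "steps": [
    {"delta_pos":[-0.2,-0.9,-0.6],"angular":[0,0,0],"fingers":85},
    {"delta_pos":[-0.2,-1,0],"angular":[0,0,0],"fingers":85},
    {"delta_pos":[-0.2,-1,0],"angular":[0,0,0],"fingers":85},
    {"delta_pos":[-0.2,-1,0],"angular":[0,0,0],"fingers":85},
    {"delta_pos":[-0.1,-0.6,0],"angular":[0,0,0],"fingers":85},
    {"delta_pos":[0,0,0],"angular":[0,0,0],"fingers":85},
    {"delta_pos":[0,0,0],"angular":[0,0,0],"fingers":85}
  ]
}}

```text
t: 6.85
position: [0.5896, -0.2299, 0.2342]
eef_rot: [-0.002, -3.141, -0.001]
wrist_force: [-0.8, -0.3, 0.4]
gripper_width: 0.994
finger_force: 0.0
```

```bash
python3 - <<'E'
from h import *
P,d,T,p=look("w2",.588,-.231,.13,.145,.045)
q=P[(d>0)&(P[...,2]>.078)&(P[...,2]<.095)&(np.hypot(P[...,0]-.555,P[...,1]+.035)<.06)]
if len(q)>9: print("wide",((q.max(0)+q.min(0))/2).round(4),np.ptp(q,0))
E
```

```text
w2 tcp [ 0.5896 -0.2299  0.2342] n 1177
 mid [ 0.5887 -0.2311  0.1338] ext [0.0496 0.049  0.0075] mean [ 0.5885 -0.2308  0.1348] med z 0.1352
wide [ 0.552  -0.0339  0.0821] [0.06715387 0.06904784 0.00821646]
```

View pics/w2.png

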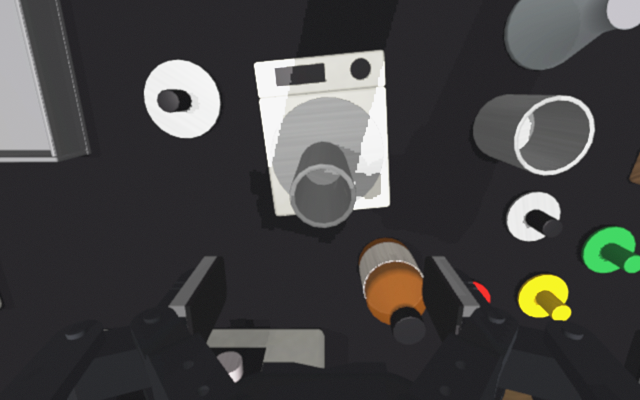

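The wrist view shows the tall beaker's rim at (323,196), centred under the gripper. The wide beaker stands upright at (550,135) and the stirrer's body corners are (255,63), (383,50), (389,206) and (277,214). Descending to grasp.

>>> {"name": "play_rows", "arguments": {
  "steps": [
    {"delta_pos":[0,-0.02,0.4],"angular":[0,0,0],"fingers":85},
    {"delta_pos":[0.02,0,0.9],"angular":[0,0,0],"fingers":85},
    {"delta_pos":[0,0,1],"angular":[0,0,0],"fingers":85},
    {"delta_pos":[0,0,0.9],"angular":[0,0,0],"fingers":85},
    {"delta_pos":[0,0,0.3],"angular":[0,0,0],"fingers":85},
    {"delta_pos":[0,0,0],"angular":[0,0,0],"fingers":60},
    {"delta_pos":[0,0,0],"angular":[0,0,0],"fingers":35},
    {"delta_pos":[0,0,0],"angular":[0,0,0],"fingers":35},
    {"delta_pos":[0,0,0],"angular":[0,0,0],"fingers":35},
    {"delta_pos":[0,0,0],"angular":[0,0,0],"fingers":35}
  ],
  "squeeze": 40
}}

```text
t: 7.9
position: [0.591, -0.2309, 0.0972]
eef_rot: [-0.0, 3.137, -0.002]
wrist_force: [0.7, -0.4, 6.8]
gripper_width: 0.568
finger_force: 42.3
```

>>> {"name": "play_rows", "arguments": {
  "steps": [
    {"delta_pos":[0,0,0],"angular":[0,0,0],"fingers":35},
    {"delta_pos":[0,0,0],"angular":[0,0,0],"fingers":35}
  ]
}}

```text
t: 8.1
position: [0.591, -0.231, 0.0972]
eef_rot: [-0.0, 3.137, -0.002]
wrist_force: [0.4, -0.8, 6.3]
gripper_width: 0.572
finger_force: 42.3
```

>>> {"name": "play_rows", "arguments": {
  "steps": [
    {"delta_pos":[0,0,-0.4],"angular":[0,0,0],"fingers":35},
    {"delta_pos":[0,0,-0.9],"angular":[0,0,0],"fingers":35},
    {"delta_pos":[0,0.2,-1],"angular":[0,0,0],"fingers":35},
    {"delta_pos":[0,0.5,-0.7],"angular":[0,0,0],"fingers":35},
    {"delta_pos":[0.1,0.8,0],"angular":[0,0,0],"fingers":35},
    {"delta_pos":[0.1,1,0],"angular":[0,0,0],"fingers":35},
    {"delta_pos":[0.1,1,0],"angular":[0,0,0],"fingers":35},
    {"delta_pos":[0.1,1,0],"angular":[0,0,0],"fingers":35},
    {"delta_pos":[0.1,1,0],"angular":[0,0,0],"fingers":35},
    {"delta_pos":[0.1,1,0],"angular":[0,0,0],"fingers":35}
  ]
}}

```text
t: 9.1
position: [0.5643, 0.0308, 0.2156]
eef_rot: [0.0, 3.141, -0.001]
wrist_force: [1.6, 0.0, -2.0]
gripper_width: 0.57
finger_force: 42.2
```

>>> {"name": "play_rows", "arguments": {
  "steps": [
    {"delta_pos":[0.1,1,0],"angular":[0,0,0],"fingers":35},
    {"delta_pos":[0.1,1,0],"angular":[0,0,0],"fingers":35},
    {"delta_pos":[0,1,0],"angular":[0,0,0],"fingers":35},
    {"delta_pos":[0,0.7,0],"angular":[0,0,0],"fingers":35},
    {"delta_pos":[0,0.3,0],"angular":[0,0,0],"fingers":35},
    {"delta_pos":[0,0,0],"angular":[0,0,0],"fingers":35},
    {"delta_pos":[0,0,0],"angular":[0,0,0],"fingers":35}
  ]
}}

```text
t: 9.8
position: [0.5572, 0.1875, 0.2147]
eef_rot: [-0.002, -3.141, 0.003]
wrist_force: [0.1, -1.6, -1.9]
gripper_width: 0.568
finger_force: 42.3
```

>>> {"name": "play_rows", "arguments": {
  "steps": [
    {"delta_pos":[0,0,0.5],"angular":[0,0,0],"fingers":35},
    {"delta_pos":[0,0,0.9],"angular":[0,0,0],"fingers":35},
    {"delta_pos":[0,0,0.8],"angular":[0,0,0],"fingers":35},
    {"delta_pos":[0,0,0.4],"angular":[0,0,0],"fingers":35},
    {"delta_pos":[0,0,0.15],"angular":[0,0,0],"fingers":35},
    {"delta_pos":[0,0,0],"angular":[0,0,0],"fingers":35},
    {"delta_pos":[0,0,0],"angular":[0,0,0],"fingers":35}
  ]
}}

```text
t: 10.5
position: [0.5583, 0.1896, 0.1062]
eef_rot: [0.001, 3.139, 0.001]
wrist_force: [0.6, -0.8, -2.7]
gripper_width: 0.569
finger_force: 42.2
```

>>> {"name": "play_rows", "arguments": {
  "steps": [
    {"delta_pos":[0,0,0.1],"angular":[0,0,0],"fingers":35},
    {"delta_pos":[0,0,0.1],"angular":[0,0,0],"fingers":35},
    {"delta_pos":[0,0,0],"angular":[0,0,0],"fingers":35},
    {"delta_pos":[0,0,0],"angular":[0,0,0],"fingers":35}
  ]
}}

```text
t: 10.9
position: [0.5577, 0.1897, 0.0972]
eef_rot: [-0.0, 3.14, 0.001]
wrist_force: [0.4, -0.3, 0.4]
gripper_width: 0.565
finger_force: 42.4
```

Contact: the weight is now off the wrist. I'll release and go up over the wide beaker.

>>> {"name": "play_rows", "arguments": {
  "steps": [
    {"delta_pos":[0,0,0],"angular":[0,0,0],"fingers":60},
    {"delta_pos":[0,0,0],"angular":[0,0,0],"fingers":85},
    {"delta_pos":[0,0,0],"angular":[0,0,0],"fingers":85},
    {"delta_pos":[0,0,0],"angular":[0,0,0],"fingers":85},
    {"delta_pos":[0,0,-0.3],"angular":[0,0,0],"fingers":85},
    {"delta_pos":[0,0,-0.7],"angular":[0,0,0],"fingers":85},
    {"delta_pos":[0,0,-1],"angular":[0,0,0],"fingers":85},
    {"delta_pos":[0,-0.3,-1],"angular":[0,0,0],"fingers":85},
    {"delta_pos":[0,-1,-0.5],"angular":[0,0,0],"fingers":85},
    {"delta_pos":[0,-1,0],"angular":[0,0,0],"fingers":85}
  ]
}}

```text
t: 11.9
position: [0.5595, 0.0986, 0.242]
eef_rot: [-0.005, 3.133, 0.003]
wrist_force: [1.2, -0.4, 0.0]
gripper_width: 0.995
finger_force: 0.0
```

>>> {"name": "play_rows", "arguments": {
  "steps": [
    {"delta_pos":[0.05,-1,0],"angular":[0,0,0],"fingers":85},
    {"delta_pos":[0.05,-1,0],"angular":[0,0,0],"fingers":85},
    {"delta_pos":[0,-1,0],"angular":[0,0,0],"fingers":85},
    {"delta_pos":[0,-0.25,0],"angular":[0,0,0],"fingers":85},
    {"delta_pos":[0,0,0],"angular":[0,0,0],"fingers":85},
    {"delta_pos":[0,0,0],"angular":[0,0,0],"fingers":85}
  ]
}}

```text
t: 12.5
position: [0.5533, -0.0308, 0.2372]
eef_rot: [-0.002, 3.141, 0.002]
wrist_force: [-0.1, -0.0, 0.4]
gripper_width: 0.995
finger_force: 0.0
```

```bash
python3 - <<'E'
from h import *
P,d,T,p=look("w3",.553,-.034,.078,.092,.05)
q=P[(d>0)&(P[...,2]>.128)&(P[...,2]<.145)&(np.hypot(P[...,0]-.556,P[...,1]-.188)<.05)]
if len(q)>9: print("tall",((q.max(0)+q.min(0))/2).round(4),np.ptp(q,0))
# stirrer: body+plate region
q=P[(d>0)&(P[...,2]>.019)&(P[...,2]<.027)&(np.hypot(P[...,0]-.578,P[...,1]+.225)<.12)]
print(len(q))
if len(q)>50:
    r=cv2.minAreaRect((q[:,:2]*1000).astype(np.float32)); print(r)
E
```

```text
w3 tcp [ 0.5533 -0.0308  0.2372] n 1111
 mid [ 0.5516 -0.034   0.0818] ext [0.0672 0.0665 0.0076] mean [ 0.5516 -0.0339  0.0829] med z 0.0832
tall [0.5552 0.1875 0.1326] [0.04957495 0.04817134 0.00927406]
9208
((566.2327880859375, -229.42889404296875), (146.59376525878906, 119.81905364990234), 12.339828491210938)
```

>>> {"name": "play_rows", "arguments": {
  "steps": [
    {"delta_pos":[0.05,-0.08,0.5],"angular":[0,0,0],"fingers":85},
    {"delta_pos":[0,0,0.8],"angular":[0,0,0],"fingers":85},
    {"delta_pos":[0,0,0.7],"angular":[0,0,0],"fingers":85},
    {"delta_pos":[0,0,0.5],"angular":[0,0,0],"fingers":85},
    {"delta_pos":[0,0,0],"angular":[0,0,0],"fingers":85}
  ]
}}

```text
t: 13.05
position: [0.5487, -0.0331, 0.1339]
eef_rot: [0.006, -3.136, -0.002]
wrist_force: [0.0, 1.0, -0.3]
gripper_width: 0.995
finger_force: 0.0
```

>>> {"name": "play_rows", "arguments": {
  "steps": [
    {"delta_pos":[-0.04,0,0.5],"angular":[0,0,0],"fingers":85},
    {"delta_pos":[0,0,0.8],"angular":[0,0,0],"fingers":85},
    {"delta_pos":[0,0,0.6],"angular":[0,0,0],"fingers":85},
    {"delta_pos":[0,0,0.3],"angular":[0,0,0],"fingers":85},
    {"delta_pos":[0,0,0],"angular":[0,0,0],"fingers":85},
    {"delta_pos":[0,0,0],"angular":[0,0,0],"fingers":50},
    {"delta_pos":[0,0,0],"angular":[0,0,0],"fingers":50},
    {"delta_pos":[0,0,0],"angular":[0,0,0],"fingers":50},
    {"delta_pos":[0,0,0],"angular":[0,0,0],"fingers":50},
    {"delta_pos":[0,0,0],"angular":[0,0,0],"fingers":50}
  ],
  "squeeze": 40
}}

```text
t: 14.05
position: [0.5543, -0.035, 0.0506]
eef_rot: [-0.001, 3.138, 0.001]
wrist_force: [-1.1, 2.1, 6.9]
gripper_width: 0.796
finger_force: 46.1
```

>>> {"name": "play_rows", "arguments": {
  "steps": [
    {"delta_pos":[0,0,-0.4],"angular":[0,0,0],"fingers":50},
    {"delta_pos":[0,0,-0.7],"angular":[0,0,0],"fingers":50},
    {"delta_pos":[0,-0.3,-0.7],"angular":[0,0,0],"fingers":50},
    {"delta_pos":[-0.15,-0.8,-0.1],"angular":[0,0,0],"fingers":50},
    {"delta_pos":[-0.2,-1,0],"angular":[0,0,0],"fingers":50},
    {"delta_pos":[-0.2,-1,0],"angular":[0,0,0],"fingers":50},
    {"delta_pos":[-0.1,-1,0],"angular":[0,0,0],"fingers":50},
    {"delta_pos":[0,-0.5,0],"angular":[0,0,0],"fingers":50},
    {"delta_pos":[0,-0.2,0],"angular":[0,0,0],"fingers":50},
    {"delta_pos":[0,0,0],"angular":[0,0,0],"fingers":50}
  ]
}}

```text
t: 15.05
position: [0.5781, -0.2288, 0.1246]
eef_rot: [-0.003, -3.141, 0.0]
wrist_force: [-0.3, -0.5, -1.9]
gripper_width: 0.794
finger_force: 46.5
```

>>> {"name": "play_rows", "arguments": {
  "steps": [
    {"delta_pos":[0,0,0],"angular":[0,0,0],"fingers":50}
  ]
}}

```text
t: 15.15
position: [0.5788, -0.2254, 0.1246]
eef_rot: [0.003, -3.141, -0.002]
wrist_force: [0.2, 0.2, -3.4]
gripper_width: 0.795
finger_force: 46.5
```

Now lower 52 mm: most of it first, then gently.

>>> {"name": "play_rows", "arguments": {
  "steps": [
    {"delta_pos":[-0.03,0,0.4],"angular":[0,0,0],"fingers":50},
    {"delta_pos":[0,0,0.4],"angular":[0,0,0],"fingers":50},
    {"delta_pos":[0,0,0.3],"angular":[0,0,0],"fingers":50},
    {"delta_pos":[0,0,0],"angular":[0,0,0],"fingers":50},
    {"delta_pos":[0,0,0],"angular":[0,0,0],"fingers":50}
  ]
}}

```text
t: 15.65
position: [0.5794, -0.2272, 0.0797]
eef_rot: [0.001, -3.14, -0.001]
wrist_force: [-0.8, 0.4, -2.3]
gripper_width: 0.798
finger_force: 46.5
```

>>> {"name": "play_rows", "arguments": {
  "steps": [
    {"delta_pos":[0,0,0.09],"angular":[0,0,0],"fingers":50},
    {"delta_pos":[0,0,0.08],"angular":[0,0,0],"fingers":50},
    {"delta_pos":[0,0,0],"angular":[0,0,0],"fingers":50},
    {"delta_pos":[0,0,0],"angular":[0,0,0],"fingers":50}
  ]
}}

```text
t: 16.05
position: [0.58, -0.2278, 0.074]
eef_rot: [-0.0, 3.141, -0.0]
wrist_force: [-0.7, -0.5, -3.1]
gripper_width: 0.794
finger_force: 46.5
```

>>> {"name": "play_rows", "arguments": {
  "steps": [
    {"delta_pos":[0,0,0.03],"angular":[0,0,0],"fingers":50},
    {"delta_pos":[0,0,0.01],"angular":[0,0,0],"fingers":50},
    {"delta_pos":[0,0,0],"angular":[0,0,0],"fingers":50}
  ]
}}

```text
t: 16.35
position: [0.5802, -0.2278, 0.0727]
eef_rot: [-0.0, 3.141, -0.0]
wrist_force: [-1.3, 0.1, 0.2]
gripper_width: 0.793
finger_force: 46.7
```

Set down. Releasing, then going up and over to the large cover at about (0.523,-0.377).

>>> {"name": "play_rows", "arguments": {
  "steps": [
    {"delta_pos":[0,0,0],"angular":[0,0,0],"fingers":74},
    {"delta_pos":[0,0,0],"angular":[0,0,0],"fingers":85},
    {"delta_pos":[0,0,0],"angular":[0,0,0],"fingers":85},
    {"delta_pos":[0,0,0],"angular":[0,0,0],"fingers":85},
    {"delta_pos":[0,0,-0.4],"angular":[0,0,0],"fingers":85},
    {"delta_pos":[0,0,-0.9],"angular":[0,0,0],"fingers":85},
    {"delta_pos":[0,0,-1],"angular":[0,0,0],"fingers":85},
    {"delta_pos":[0,0,-1],"angular":[0,0,0],"fingers":85},
    {"delta_pos":[0,-0.5,-0.7],"angular":[0,0,0],"fingers":85},
    {"delta_pos":[0.4,-1,0],"angular":[0,0,0],"fingers":85}
  ]
}}

```text
t: 17.35
position: [0.5702, -0.2842, 0.2399]
eef_rot: [-0.014, 3.129, -0.003]
wrist_force: [1.2, -0.3, 0.1]
gripper_width: 0.994
finger_force: 0.0
```

>>> {"name": "play_rows", "arguments": {
  "steps": [
    {"delta_pos":[0.5,-1,0],"angular":[0,0,0],"fingers":60},
    {"delta_pos":[0.4,-0.8,0],"angular":[0,0,0],"fingers":60},
    {"delta_pos":[0.1,-0.3,0],"angular":[0,0,0],"fingers":60},
    {"delta_pos":[0,0,0],"angular":[0,0,0],"fingers":60},
    {"delta_pos":[0,0,0],"angular":[0,0,0],"fingers":60}
  ]
}}

```text
t: 17.85
position: [0.5251, -0.37, 0.2329]
eef_rot: [-0.002, 3.14, 0.002]
wrist_force: [0.3, -0.1, 0.3]
gripper_width: 0.706
finger_force: 0.0
```

```bash
cat > l.py <<'E'
from h import *
P,d,T,p=look("w4",.523,-.377,.006,.02,.06)
q=P[(d>0)&(P[...,2]>.04)&(P[...,2]<.052)&(np.hypot(P[...,0]-.523,P[...,1]+.377)<.04)]
print("knob",len(q), ((q.max(0)+q.min(0))/2).round(4),np.ptp(q,0).round(4))
q=P[(d>0)&(P[...,2]>.1)&(P[...,2]<.115)&(np.hypot(P[...,0]-.578,P[...,1]+.227)<.06)]
if len(q)>9: print("wide",((q.max(0)+q.min(0))/2).round(4),np.ptp(q,0).round(4),np.median(q[:,2]))
E
python3 l.py
```

```text
w4 tcp [ 0.5251 -0.37    0.2329] n 3481
 mid [ 0.5229 -0.3771  0.0137] ext [0.0772 0.0764 0.0125] mean [ 0.5212 -0.3769  0.0106] med z 0.0106
knob 372 [ 0.5226 -0.377   0.0432] [0.0213 0.0209 0.0062]
wide [ 0.5774 -0.228   0.1039] [0.0675 0.068  0.0077] 0.10484709320439495
```

View pics/w4.png

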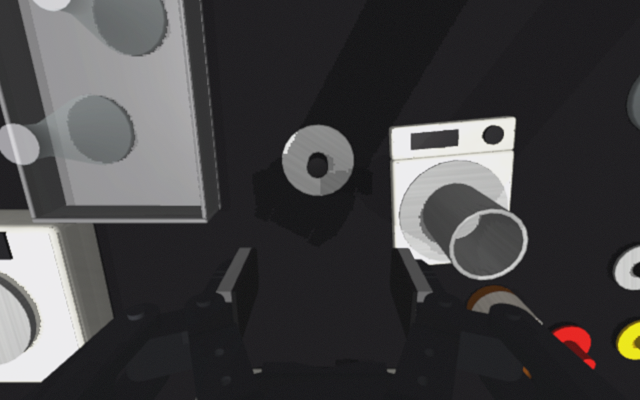

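The wrist view shows the large cover's disc at (318,160) with its knob at (318,165), and the wide beaker standing on the stirrer plate near (455,210). Descending onto the knob.

>>> {"name": "play_rows", "arguments": {
  "steps": [
    {"delta_pos":[0.06,-0.175,0.5],"angular":[0,0,0],"fingers":60},
    {"delta_pos":[0,0,1],"angular":[0,0,0],"fingers":60},
    {"delta_pos":[0,0,1],"angular":[0,0,0],"fingers":60},
    {"delta_pos":[0,0,0.9],"angular":[0,0,0],"fingers":60},
    {"delta_pos":[0,0,0.5],"angular":[0,0,0],"fingers":60},
    {"delta_pos":[0,0,0],"angular":[0,0,0],"fingers":55},
    {"delta_pos":[0,0,0],"angular":[0,0,0],"fingers":55}
  ]
}}

```text
t: 18.6
position: [0.523, -0.3769, 0.0767]
eef_rot: [-0.004, 3.141, 0.002]
wrist_force: [-0.0, 0.5, 0.3]
gripper_width: 0.645
finger_force: 0.0
```

>>> {"name": "play_rows", "arguments": {
  "steps": [
    {"delta_pos":[0,0,0.4],"angular":[0,0,0],"fingers":50},
    {"delta_pos":[0,0,0.6],"angular":[0,0,0],"fingers":45},
    {"delta_pos":[0,0,0.4],"angular":[0,0,0],"fingers":45},
    {"delta_pos":[0,0,0],"angular":[0,0,0],"fingers":45},
    {"delta_pos":[0,0,0],"angular":[0,0,0],"fingers":45}
  ]
}}

```text
t: 19.1
position: [0.5217, -0.3786, 0.0204]
eef_rot: [0.0, -3.142, -0.0]
wrist_force: [-0.0, -0.7, 0.5]
gripper_width: 0.524
finger_force: 0.0
```

>>> {"name": "play_rows", "arguments": {
  "steps": [
    {"delta_pos":[-0.02,0.04,0.03],"angular":[0,0,0],"fingers":35},
    {"delta_pos":[0,0,0],"angular":[0,0,0],"fingers":25},
    {"delta_pos":[0,0,0],"angular":[0,0,0],"fingers":10},
    {"delta_pos":[0,0,0],"angular":[0,0,0],"fingers":10},
    {"delta_pos":[0,0,0],"angular":[0,0,0],"fingers":10},
    {"delta_pos":[0,0,0],"angular":[0,0,0],"fingers":10},
    {"delta_pos":[0,0,0],"angular":[0,0,0],"fingers":10}
  ],
  "squeeze": 40
}}

```text
t: 19.8
position: [0.5233, -0.3773, 0.0202]
eef_rot: [-0.001, 3.14, -0.001]
wrist_force: [-0.5, 0.9, 5.2]
gripper_width: 0.244
finger_force: 39.5
```

>>> {"name": "play_rows", "arguments": {
  "steps": [
    {"delta_pos":[0,0,-0.3],"angular":[0,0,0],"fingers":10},
    {"delta_pos":[0,0,-0.8],"angular":[0,0,0],"fingers":10},
    {"delta_pos":[0,0,-1],"angular":[0,0,0],"fingers":10},
    {"delta_pos":[0,0,-1],"angular":[0,0,0],"fingers":10},
    {"delta_pos":[0,0.2,-0.6],"angular":[0,0,0],"fingers":10},
    {"delta_pos":[-0.3,0.7,0],"angular":[0,0,0],"fingers":10},
    {"delta_pos":[-0.4,1,0],"angular":[0,0,0],"fingers":10},
    {"delta_pos":[-0.4,0.9,0],"angular":[0,0,0],"fingers":10},
    {"delta_pos":[-0.2,0.6,0],"angular":[0,0,0],"fingers":10},
    {"delta_pos":[-0.07,0.3,0],"angular":[0,0,0],"fingers":10}
  ]
}}

```text
t: 20.8
position: [0.578, -0.2252, 0.1674]
eef_rot: [-0.007, 3.141, 0.002]
wrist_force: [0.4, -0.3, -2.5]
gripper_width: 0.249
finger_force: 39.3
```

>>> {"name": "play_rows", "arguments": {
  "steps": [
    {"delta_pos":[0,0,0],"angular":[0,0,0],"fingers":10},
    {"delta_pos":[0,0,0],"angular":[0,0,0],"fingers":10}
  ]
}}

```text
t: 21.0
position: [0.5762, -0.2311, 0.1671]
eef_rot: [-0.002, -3.141, 0.002]
wrist_force: [-0.5, -0.8, -1.4]
gripper_width: 0.243
finger_force: 39.3
```

```bash
python3 - <<'E'
from h import *
P,d,T,p=look("w5",.578,-.228,.155,.172,.06)
z=T[2,3]-.0202
q=P[(d>0)&(abs(P[...,2]-z-.0115)<.006)&(np.hypot(P[...,0]-.578,P[...,1]+.228)<.06)]
r=cv2.minEnclosingCircle((q[:,:2]*1000).astype(np.float32)) if len(q)>5 else 0
print(len(q),r,np.ptp(q,0).round(4) if len(q) else 0, T[:3,:3].round(3))
A=np.c_[q[:,:2],np.ones(len(q))]; print("plane",np.linalg.lstsq(A,q[:,2],rcond=None)[0])
E
```

```text
w5 tcp [ 0.5762 -0.2311  0.1671] n 11008
 mid [ 0.5761 -0.2311  0.1635] ext [0.0785 0.0774 0.017 ] mean [ 0.5624 -0.2311  0.1579] med z 0.1574
10620 ((576.2021484375, -231.2423095703125), 39.29015350341797) [0.0785 0.0774 0.0113] [[-1.     0.001 -0.001]
 [ 0.001  1.    -0.001]
 [ 0.001 -0.001 -1.   ]]
plane [-1.33896236e-04 -1.05212434e-03  1.57260786e-01]
```

View pics/w5.png

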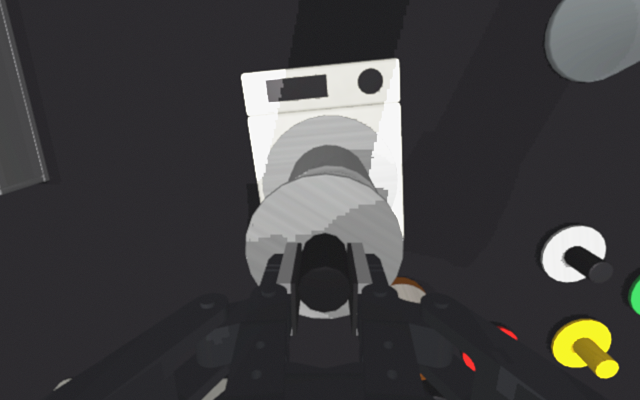

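The cover hangs level under the gripper with its disc centred at (325,240). It needs a shift of about 1 mm in x and 3 mm in y, so I'll correct and lower to just above the rim.

>>> {"name": "play_rows", "arguments": {
  "steps": [
    {"delta_pos":[-0.03,0.08,0.2],"angular":[0,0,0],"fingers":10},
    {"delta_pos":[0,0,0.4],"angular":[0,0,0],"fingers":10},
    {"delta_pos":[0,0,0.2],"angular":[0,0,0],"fingers":10},
    {"delta_pos":[0,0,0],"angular":[0,0,0],"fingers":10},
    {"delta_pos":[0,0,0],"angular":[0,0,0],"fingers":10},
    {"delta_pos":[0,0,0],"angular":[0,0,0],"fingers":10}
  ]
}}

```text
t: 21.65
position: [0.5787, -0.226, 0.1353]
eef_rot: [-0.0, 3.141, -0.0]
wrist_force: [-0.4, -0.0, -1.0]
gripper_width: 0.244
finger_force: 39.3
```

>>> {"name": "play_rows", "arguments": {
  "steps": [
    {"delta_pos":[0.03,-0.05,0.1],"angular":[0,0,0],"fingers":10},
    {"delta_pos":[0,0,0.04],"angular":[0,0,0],"fingers":10},
    {"delta_pos":[0,0,0],"angular":[0,0,0],"fingers":10},
    {"delta_pos":[0,0,0],"angular":[0,0,0],"fingers":10}
  ]
}}

```text
t: 22.05
position: [0.5771, -0.2279, 0.1295]
eef_rot: [-0.0, 3.142, 0.0]
wrist_force: [0.3, 0.4, -1.8]
gripper_width: 0.245
finger_force: 39.3
```

Aligned within 0.5 mm. Lowering slowly.

>>> {"name": "play_rows", "arguments": {
  "steps": [
    {"delta_pos":[0,0,0.07],"angular":[0,0,0],"fingers":10},
    {"delta_pos":[0,0,0.07],"angular":[0,0,0],"fingers":10},
    {"delta_pos":[0,0,0.07],"angular":[0,0,0],"fingers":10},
    {"delta_pos":[0,0,0],"angular":[0,0,0],"fingers":10},
    {"delta_pos":[0,0,0],"angular":[0,0,0],"fingers":10}
  ]
}}

```text
t: 22.55
position: [0.577, -0.2278, 0.1209]
eef_rot: [0.0, -3.141, -0.0]
wrist_force: [0.3, -0.3, -0.6]
gripper_width: 0.238
finger_force: 39.3
```

>>> {"name": "play_rows", "arguments": {
  "steps": [
    {"delta_pos":[0,0,0.03],"angular":[0,0,0],"fingers":10},
    {"delta_pos":[0,0,0.02],"angular":[0,0,0],"fingers":10},
    {"delta_pos":[0,0,0],"angular":[0,0,0],"fingers":10}
  ]
}}

```text
t: 22.85
position: [0.5772, -0.2279, 0.1192]
eef_rot: [-0.0, 3.141, -0.0]
wrist_force: [-0.7, 0.0, -1.1]
gripper_width: 0.248
finger_force: 39.4
```

>>> {"name": "play_rows", "arguments": {
  "steps": [
    {"delta_pos":[0,0,0.02],"angular":[0,0,0],"fingers":10},
    {"delta_pos":[0,0,0.01],"angular":[0,0,0],"fingers":10},
    {"delta_pos":[0,0,0],"angular":[0,0,0],"fingers":10}
  ]
}}

```text
t: 23.15
position: [0.5775, -0.2279, 0.1192]
eef_rot: [-0.0, 3.141, -0.001]
wrist_force: [-3.0, 1.2, 5.9]
gripper_width: 0.239
finger_force: 40.1
```

Seated: the wrist shows +6 N and the height is as computed. Releasing and retreating upward, then toward the robot for a look.

>>> {"name": "play_rows", "arguments": {
  "steps": [
    {"delta_pos":[0,0,0],"angular":[0,0,0],"fingers":28},
    {"delta_pos":[0,0,0],"angular":[0,0,0],"fingers":40},
    {"delta_pos":[0,0,0],"angular":[0,0,0],"fingers":50},
    {"delta_pos":[0,0,0],"angular":[0,0,0],"fingers":50},
    {"delta_pos":[0,0,-0.3],"angular":[0,0,0],"fingers":50},
    {"delta_pos":[0,0,-0.8],"angular":[0,0,0],"fingers":50},
    {"delta_pos":[0,0,-1],"angular":[0,0,0],"fingers":50},
    {"delta_pos":[0.5,0,-1],"angular":[0,0,0],"fingers":50},
    {"delta_pos":[0.5,0.5,0],"angular":[0,0,0],"fingers":50},
    {"delta_pos":[0,0,0],"angular":[0,0,0],"fingers":50}
  ]
}}

```text
t: 24.15
position: [0.5363, -0.2059, 0.2445]
eef_rot: [-0.003, 3.14, -0.0]
wrist_force: [-0.3, 0.5, -1.2]
gripper_width: 0.587
finger_force: 0.0
```

```bash
python3 - <<'E'
from h import *
P,d,T,p=look("w6",.5774,-.228,.112,.126,.06)
q=P[(d>0)&(P[...,2]>.114-.008)&(P[...,2]<.122)&(np.hypot(P[...,0]-.577,P[...,1]+.228)<.034)]
print("plane",np.linalg.lstsq(np.c_[q[:,:2],np.ones(len(q))],q[:,2],rcond=None)[0], np.median(q[:,2]))
q=P[(d>0)&(abs(P[...,2]-.021)<.004)&(np.hypot(P[...,0]-.578,P[...,1]+.225)<.12)]
print("stir",cv2.minAreaRect((q[:,:2]*1000).astype(np.float32)))
E
```

```text
w6 tcp [ 0.5363 -0.2059  0.2445] n 148
 mid [ 0.5718 -0.2273  0.1191] ext [0.0111 0.0201 0.0137] mean [ 0.5691 -0.2263  0.1195] med z 0.1195
plane [-0.00459243  0.00099859  0.11256606] 0.10949827818109831
stir ((587.7890014648438, -225.57363891601562), (207.60073852539062, 126.22096252441406), 6.020172595977783)
```

View pics/w6.png

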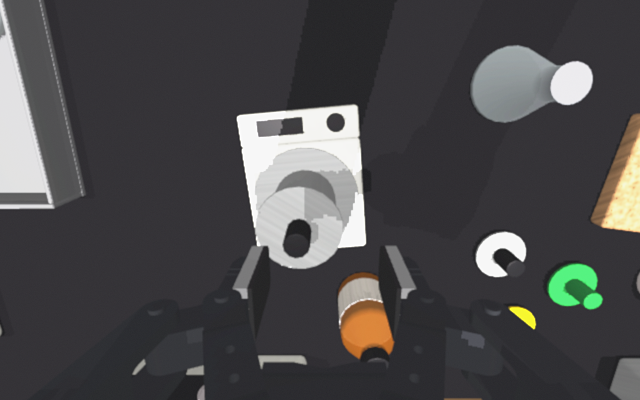

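The picture shows the cover flat on the wide beaker at (300,228), knob upright, with its disc top level at the expected height. One quick check of the stirrer's centre (≈(306,194) px) and then I'll hand in.

```bash
python3 - <<'E'
from h import *
T=tcp(); c=ray("wrist",306,194,.022,T); print(c)
if np.hypot(c[0]-.5774,c[1]+.228)<.015: print(env.sign_off())
E
```

```text
[ 0.57174774 -0.22683958  0.022     ]
the job is handed in; nothing more can be done
None
```

The beakers are swapped: the wide one is on the stirrer (about 6 mm off the plate's centre) with the large cover seated level on its rim, and the tall one is centred on the cork pad. I handed the job in after about 24 s of robot time; the sign-off did not return a verdict.

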